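# Set a contact-test jig over a pad and hold its probe on the board

## Robot

A 7-joint arm with a two-finger parallel gripper is mounted at the origin on a cart in front of the work surface, level with it; the furniture and walls round the work are solid. World frame = base frame: x ahead of the robot, y to its left, z up, the work surface at z = 0. Lengths are in mm, angles in rad, forces in N, time in s.
With the tool pointing down it reaches from about 400 to 900 mm from the base axis. Payload 5.6 kg.
Tool frame: the origin (TCP) lies midway between the tips of the shut fingers; the grasp point (between the pads) lies 19 mm behind it; x points along the fingers, y is the direction in which the jaws open and shut, and the axes are right-handed (so a half turn about x gives the same grasp; the last joint's range is limited). The gripper opens to 92 mm and grips with 3 to 60 N. Pads are 20 mm wide; open, the fingers measure 128 mm over their backs; the gripper's body (75 mm by 189 mm) begins 69 mm behind the grasp point.
Start: joints at [-1.202, 0.468, -0.012, 1.603, 0.006, 1.071, -0.056], TCP at [260.209, 595.651, 214.592] pointing down, gripper open.
Joint ranges: [-2.53, 2.53], [-0.31, 2.02], [-1.57, 1.55], [0.28, 2.44], [-1.29, 4.43], [0.15, 1.84], [-2.92, 2.92]. Speed limits (rad/s): [2.57, 2.57, 3.14, 3.14, 3.14, 3.14, 3.14].

## Interface

Orientations are given as a rotation vector (axis times angle).
In Python, from cell import robot, grip, kin, viewer gives the robot as it stands. Calls block until the motion is done:
- robot.movep(position, orientation): joint-space move of the TCP to a pose.
- robot.servo_line(position, feed=150, rotation=None): straight line of the TCP; rotation=None keeps the orientation; feed is the mean speed in mm/s.
- robot.goto_joints(angles): joint-space move.
- grip(opening, newtons=None): opening from 0.0 (shut) to 1.0 (fully open); newtons is the grip in N (None keeps the last); returns when the fingers have stopped.
- robot.hold(seconds).
- kin.ik(position, orientation): joint angles nearest the present ones, or None.
- robot.observe(): the state.
- viewer.read_camera(name): name is "side" or "top" or "wrist"; returns the picture (420x560x3 uint8, red, green, blue); there is no depth.
- viewer.camera_info(name): a dict with "camera_matrix" (3x3 intrinsics, pixels), "R" (3x3) and "t" (3): a world point X has camera coordinates R X + t. Camera axes: x right, y down, z forward; pixel columns grow to the right and rows downward; lengths in mm; the calibration is good to about 2 mm. A picture is of the moment at which its call begins: read the wrist's pose just before it. camera_info takes no time and is no camera call; for the wrist camera it gives the pose at the moment of the call.
A pose or a line that the arm cannot do raises robot.IKError and nothing moves.
- robot.job_done(): hands the job in, once; it reports no verdict.
Trained networks look in the newest picture that a camera, given by its name, has taken for a name from the list of things; names that differ only in an ending like _2 or _b are one class to them, and where a whole thing is asked for, a point or a joint stands for the part that bears it (a point fixed in the world has none). Each returns a list of dicts, best first, with "confidence" (0 to 1); they miss things now and then, are a little off and sometimes report something else, mostly with a low value. They report only what shows in the picture. A call takes as long as a camera call. They do not tell look-alikes from the thing itself.
- viewer.silhouettes(name, camera): "mask" (420x560 bool, what is visible of it).
- viewer.pinpoint(name, camera): "at" ([x, y, z] in mm, in the coordinates of the camera as it stood for that picture, good to about 4 mm: a listed point, or the origin of a listed thing).
The state is a dict: "t": time; "joints": joint angles; "joint_velocities": joint speeds; "joint_torque": joint torques, N m; "tcp_pos": TCP position; "tcp_rot": TCP orientation; "contact_force": force on the tool from outside, world axes, zero at the start; "wrist_torque": the same for the moment, N m; "grip_width": opening from 0.0 (shut) to 1.0 (fully open).
Only numpy, scipy, OpenCV 4.12 (cv2) and the standard library are available. Lean on these libraries where they do the work, as an engineer would, in place of code of your own. Each camera call takes 0.05 s, during which the arm holds its last target.

## Task

The circuit board in the contact-test jig is to be measured on its round brass test pad. Unlock the clamp lever, slide the probe carriage along the rail until the probe stands over the pad and lock the lever fully again; only then press the black palm knob down until the dark ring on its stem is level with the top of its guide bush (9 mm), never down to its stop, and finish while holding it there so that the probe keeps contact with the pad. Do not shift the board or the other things lying about.

Things in the scene. Friction and masses are not known exactly. Their poses are not given: they have to be found in the camera images.
- test_jig: Contact-test jig, fixed on the bench: aluminium base plate 200 (x) x 250 (y) x 13 mm. Origin: centre of its underside, on the bench. x points away from the robot, across the rail; y to the left, along the rail. A steel rail runs along y at x = +45; a board channel along y is centred at x = -45. In front of the rail the highest fixed part is 21 mm.
- carriage (a joint): Probe carriage on the rail, m: 0 parked at the right end, grows to 0.15 towards +y of the jig. Locked by the clamp; once unlocked it slides with about 4 N and stays where left. A flat arm (aluminium, 30 mm wide in y, 16 mm thick, top 72 mm above the bench) reaches from its block over the rail to the front and carries the plunger at its end.
- carriage_grip (a point): Middle of the carriage's arm, half-way up its thickness (64 mm above the bench), 42 mm behind the plunger axis (towards +x of the jig): a place to pinch the arm from above across its 30 mm width (fingers along y of the jig).
- clamp_lever (a joint): Black clamp lever on top of the carriage, rad: 0 = fully locked, 1.3 = end of travel, open. It swings level about an upright axis, anticlockwise seen from above to unlock, clockwise to lock; about 0.12 N m, up to 0.2 N m near locked; it stays where left. The brake is free above about 0.5, carriage firmly held below 0.15. At 0 the handle points along (-0.34, -0.94) of the jig's x, y: to the right, a little to the front.
- clamp_pivot (a point): Point on the lever's upright turning axis (jig frame: x = +45 mm), 88 mm above the bench, moves with the carriage.
- clamp_handle (a point): Point on the axis of the lever's round black handle (11 mm thick, 15 mm ball at its end), 52 mm out from the pivot, 90 mm above the bench; the ball's centre is 8 mm further out. Free all round; the arm's and block's tops are 72 mm above the bench.
- plunger (a joint): Spring-return plunger at the end of the arm, m: 0 at rest (up), grows as the knob is pressed down, stop at 0.014. The probe meets the board at 0.005; the dark ring is level with the guide bush at 0.009. Pushing down takes 4 N at first, about 12 N at 0.009, 19 N at the stop; it springs back when let go.
- knob_top (a point): Middle of the flat top of the black palm knob (35 mm wide, 18 mm high, flat top 22 mm wide) on the plunger; 112 mm above the bench at rest. Moves down with the plunger.
- palm_knob: The same palm knob; origin at the centre of its underside, 18 mm below knob_top, z up. The steel stem below it is 10 mm thick.
- probe: Thin brass spring probe under the plunger, 4.4 mm thick at its tip, that sinks back into its holder by up to 10 mm as it meets the board. Its origin is its tip.
- probe_tip (a point): Tip of the spring probe on the plunger's axis, straight below the knob; at rest 23 mm above the bench and 5 mm above the board.
- circuit_board: Green circuit board, 70 (x) x 90 (y) mm, lying loose in the jig's channel, which holds it in x but lets it lie anywhere along y. Its axes are those of the jig; a row of header pins runs along its far edge. Origin at its middle, at the level of its feet, 13 mm above the bench; board top 18 mm above the bench.
- test_pad (a point): Centre of the round brass test pad (10 mm across) on top of the board, 12 mm to the front and 12 mm to the left of the board's middle; in line, in the jig's x, with the probe to about 1 mm.
- screwdriver_mid (a point): Middle of a yellow-handled screwdriver lying left of the jig, 142 mm long. Bystander.
- tweezers_mid (a point): Middle of the steel tweezers, 118 mm long, lying in front of the jig. Bystander.
- standoff_mid (a point): Middle of a hexagon stand-off, 34 mm high, 10 mm thick, standing right of the jig. Bystander.
- coupling_nut_mid (a point): Middle of a hexagon coupling nut, 26 mm long, lying right of the jig. Bystander.
Mind the look-alikes: they are no part of the job. What is shaped like the circuit_board but white is not meant.

How it is judged:
By the outcome, as a careful person would: the job done as asked, in the order asked, and still so for the second after the job is handed in, while the arm keeps its last pose, push and grip.
It also fails if it takes over 72 s, if anything falls off the work surface, if the arm or the gripper's body presses on something with over 40 N, if the wrist force passes 120 N, or if a joint passes its speed limit or range.

## Working session

There is one attempt and no reset: what is moved stays moved. The work goes in short steps, each a Python script; the robot and the scene stay as the last script left them, time stands still between calls to the robot, and variables do not carry over. Pictures are saved under pics/ and viewed, and the job is handed in when it is done.

```bash
ls; mkdir -p pics
cat > h.py <<'E'
import numpy as np, cv2
from cell import robot, grip, kin, viewer
from scipy.spatial.transform import Rotation as R
def snap(c,f):
    im=viewer.read_camera(c); cv2.imwrite('pics/'+f,im[:,:,::-1]); return im
def toworld(p,c,info=None):
    i=info or viewer.camera_info(c); return np.array(i['R']).T@(np.array(p)-np.array(i['t']))
def proj(X,c):
    i=viewer.camera_info(c); q=np.array(i['camera_matrix'])@(np.array(i['R'])@np.array(X)+np.array(i['t'])); return q[:2]/q[2]
E
python3 - <<'E'
from h import *
s=robot.observe(); print(s)
for c in ['top','side','wrist']:
    snap(c,f'{c}0.png')
    for n in ['test_jig','knob_top','probe_tip','test_pad','circuit_board','clamp_pivot','clamp_handle','carriage_grip']:
        for r in viewer.pinpoint(n,c)[:3]: print(c,n,round(r['confidence'],2),toworld(r['at'],c).round(1))
print(robot.observe()['t'])
E
```

```text
pics
{'t': 0.0, 'joints': array([-1.20202187,  0.46838033, -0.01158264,  1.60361939,  0.006023  ,
        1.07140679, -0.05630499]), 'joint_velocities': array([ 4.51346477e-05,  1.35355433e-03,  4.93354363e-04,  6.50964637e-04,
        9.94476552e-04, -1.01574671e-03, -1.61005928e-04]), 'joint_torque': array([-5.63590438e-04, -5.20583940e+01, -1.27510898e-02, -2.43736053e+01,
       -5.66462323e-02,  1.72932300e-02,  1.62289771e-04]), 'tcp_pos': array([260.00112977, 595.09459845, 213.64006687]), 'tcp_rot': array([ 0.32166561,  1.54676028, -0.32445811]), 'contact_force': array([ 0.27046789,  0.19380646, -0.40674231]), 'wrist_torque': array([-0.0047634 ,  0.00286592, -0.0628429 ]), 'grip_width': 0.9980524399504717}
top test_jig 0.66 [525.    0.7  -1.4]
top knob_top 0.74 [464.7 -44.7 109.4]
top probe_tip 0.46 [509.7 -50.   63.1]
top test_pad 0.75 [724.1 -94.6   5.3]
top test_pad 0.71 [469.4   4.4  19.2]
top test_pad 0.55 [ 442.  -268.9   -3.3]
top circuit_board 0.98 [ 424.4 -255.1   -5.9]
top circuit_board 0.68 [478.7  -5.6  14.7]
top clamp_pivot 0.66 [562.2 -53.9  88.8]
top clamp_pivot 0.18 [ 500.3 -167.1    6. ]
top clamp_handle 0.44 [ 548.7 -104.6   86.7]
top carriage_grip 0.66 [565.1 174.    6.9]
top carriage_grip 0.63 [505.6 -51.3  61.8]
top carriage_grip 0.31 [383.8  40.9   5.7]
side test_jig 0.59 [527.5   1.4  -1.9]
side knob_top 0.53 [463.6 -54.7 113.2]
side test_pad 0.8 [717.3 -98.7   3.6]
side test_pad 0.69 [470.1 -51.9  93.1]
side test_pad 0.64 [464.8   3.4  17.3]
side circuit_board 0.75 [ 428.4 -255.9   -4.8]
side circuit_board 0.67 [730.9 -81.6  -4.7]
side circuit_board 0.61 [480.9  -8.8  11.8]
side clamp_pivot 0.9 [566.3 -60.3  94.1]
side clamp_handle 0.43 [ 549.5 -109.2   92.2]
side carriage_grip 0.92 [507.3 -55.8  69.3]
side carriage_grip 0.53 [467.5 -49.9 112.6]
1.35
```

View pics/top0.png

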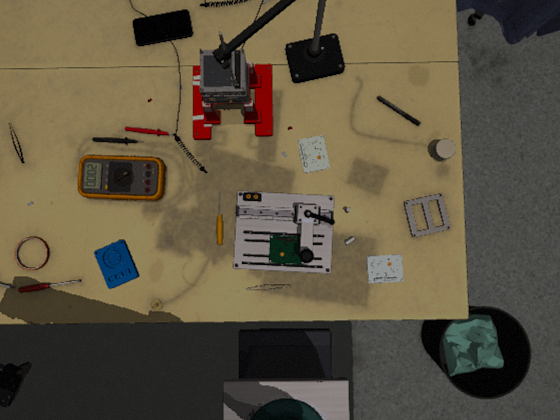

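View pics/side0.png

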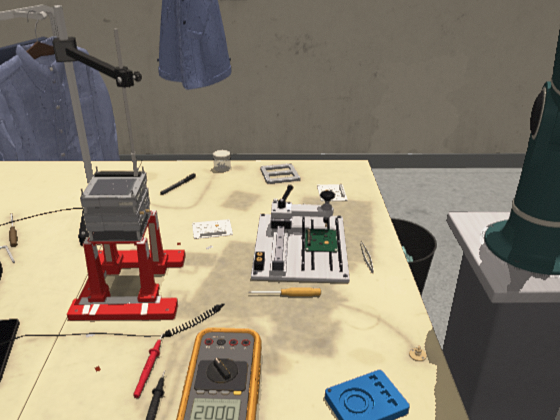

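Run:
```python
from h import *
s=robot.observe(); M=R.from_rotvec(s['tcp_rot']).as_matrix(); print(M.round(3))
i=viewer.camera_info('wrist'); Rc=np.array(i['R']); C=-Rc.T@np.array(i['t'])
print('cam in tool',M.T@(C-s['tcp_pos']), (Rc@M).round(2), np.array(i['camera_matrix']).round(0))
# tool down, y_tool=+-world y
for sg in (1,-1):
    for yaw in (0,):
        Y=np.array([0,sg,0]);X=np.array([0,0,-1]);Z=np.cross(X,Y)
        rv=R.from_matrix(np.c_[X,Y,Z]).as_rotvec(); q=kin.ik([480,-20,330],rv); print(sg,rv,q)
```

```text
[[ 0.     0.4    0.916]
 [ 0.     0.916 -0.4  ]
 [-1.     0.    -0.   ]]
cam in tool [-1.69460126e+02  1.22479636e-01 -8.46896641e+01] [[ 0.    1.   -0.  ]
 [-0.3   0.    0.95]
 [ 0.95 -0.    0.3 ]] [[297.   0. 280.]
 [  0. 297. 205.]
 [  0.   0.   1.]]
1 [0.         1.57079633 0.        ] [-0.51935599  0.05176011  0.51872924  1.88528094 -0.02740332  1.21147442
  1.57923096]
-1 [ 2.22144147  0.         -2.22144147] [-0.80083733  0.04774199  0.81809433  1.89801867 -0.03722031  1.21115201
 -1.5410035 ]
```

View pics/wrist0.png

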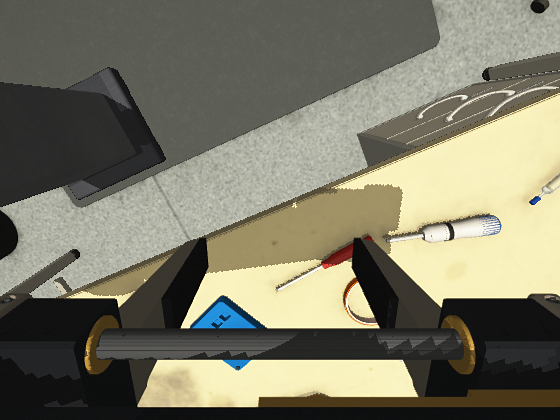

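Run:
```python
from h import *
rv=[0,np.pi/2,0]
robot.movep([440,-20,200],rv)
print(robot.observe()['t'],robot.observe()['tcp_pos'])
snap('wrist','w1.png')
for n in ['test_jig','knob_top','probe_tip','test_pad','circuit_board','clamp_pivot','clamp_handle','carriage_grip']:
        for r in viewer.pinpoint(n,'wrist')[:3]: print(n,round(r['confidence'],2),toworld(r['at'],'wrist').round(1),proj(toworld(r['at'],'wrist'),'wrist').round(0))
print(robot.observe()['t'])
```

```text
3.6417 [440.30858364 -19.3194939  200.05594585]
test_jig 0.95 [526.   -1.4  -1.9] [293. 243.]
knob_top 0.87 [467.8 -51.3 109.1] [246. 236.]
knob_top 0.74 [567.4 165.    6.5] [413. 273.]
probe_tip 0.24 [468.2 -53.7  91. ] [246. 229.]
test_pad 0.92 [ 4.722e+02 -4.000e-01  1.500e+01] [295. 209.]
test_pad 0.76 [ 441.9 -271.1    5.1] [ 80. 184.]
circuit_board 0.92 [485.1  -5.4  13.9] [291. 219.]
circuit_board 0.83 [727.6 -81.5  -7.3] [241. 358.]
clamp_pivot 0.64 [565.1 -65.9  85.6] [239. 307.]
clamp_handle 0.8 [ 552.6 -107.2   91.5] [200. 301.]
carriage_grip 0.76 [508.  -57.1  66. ] [247. 254.]
4.0917
```

View pics/w1.png

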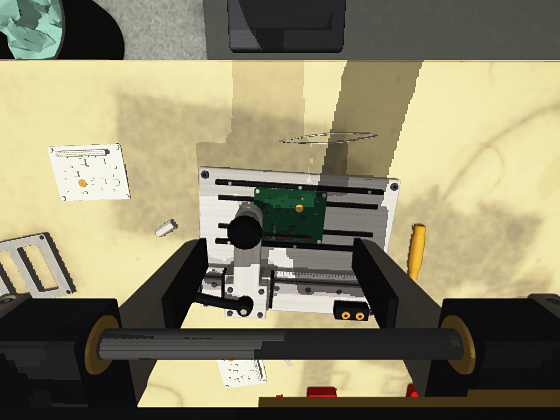

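```bash
cat >> h.py <<'E'
def unproj(uv,z,c='wrist',info=None):
    i=info or viewer.camera_info(c); K=np.array(i['camera_matrix']);Rc=np.array(i['R']);C=-Rc.T@np.array(i['t'])
    d=Rc.T@np.linalg.inv(K)@np.array([uv[0],uv[1],1.]); return C+d*(z-C[2])/d[2]
E
python3 - <<'E'
from h import *
im=cv2.imread('pics/w1.png')
def crop(x0,x1,y0,y1,s,f): cv2.imwrite('pics/'+f,cv2.resize(im[y0:y1,x0:x1],None,fx=s,fy=s,interpolation=cv2.INTER_CUBIC))
crop(190,350,160,320,3.7,'w1c.png')
for n,uv,z in [('scr FR',(206,174),13),('scr FL',(393,187),13)]: print(n,unproj(uv,z).round(1))
print('pad',unproj((299.5,208.5),18))
for n in ['palm_knob','test_pad']:
    for r in viewer.silhouettes(n,'wrist')[:2]:
        m=r['mask']; ys,xs=np.nonzero(m); print(n,r['confidence'],m.sum(),xs.mean(),ys.mean(),xs.min(),xs.max(),ys.min(),ys.max(), unproj((xs.mean(),ys.mean()),18 if n=='test_pad' else 103))
E
```

```text
scr FR [ 427.6 -109.8   13. ]
scr FL [443.7 120.1  13. ]
pad [470.13303016   4.79393078  18.        ]
palm_knob 0.65 980 244.2734693877551 231.6704081632653 227 262 215 249 [466.01273203 -54.21125358 103.        ]
test_pad 0.87 3885 89.26821106821107 171.9186615186615 49 129 144 200 [ 424.08317281 -248.53423855   18.        ]
test_pad 0.84 1136 241.4656690140845 372.16285211267603 217 266 360 387 [729.58994379 -77.42725218  18.        ]
```

View pics/w1c.png

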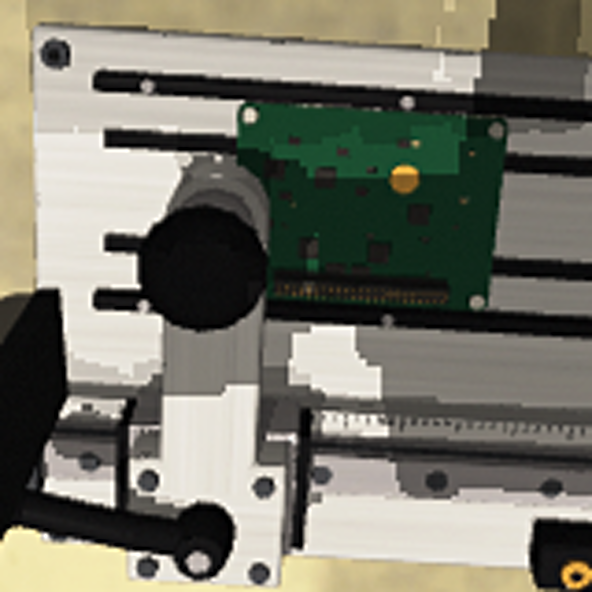

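```bash
cat >> h.py <<'E'
YAW=np.deg2rad(-4.0); ex=np.array([np.cos(YAW),np.sin(YAW),0]); ey=np.array([-np.sin(YAW),np.cos(YAW),0])
knob0=np.array([466.2,-54.2,0]); ez=np.array([0,0,1.])
def down(yw):  # y_tool at world yaw yw
    Y=np.array([np.cos(yw),np.sin(yw),0]);X=np.array([0,0,-1.]);return R.from_matrix(np.c_[X,Y,np.cross(X,Y)]).as_rotvec()
A0=np.arctan2(-0.94,-0.34)+YAW
def lever(a,piv,flip=0,r=46,z=78):
    th=A0+a; p=piv+r*np.array([np.cos(th),np.sin(th),0]); p[2]=z
    return p,down(th+np.pi/2+flip*np.pi)
E
python3 - <<'E'
from h import *
piv=knob0+102*ex; print(piv,np.rad2deg(A0))
for tr in (0,59):
  for fl in (0,1):
    for a in (0,.5,1,1.4,-.3):
        p,rv=lever(a,piv+tr*ey,fl); q=kin.ik(p,rv); print(tr,fl,a,p.round(0),None if q is None else q.round(2))
E
```

```text
[567.95153313 -61.31516032   0.        ] -113.88516511385545
0 0 0 [ 549. -103.   78.] [-0.43  0.59  0.73  1.97 -0.55  0.79  0.19]
0 0 0.5 [ 572. -107.   78.] [-0.35  0.6   0.64  1.91 -0.49  0.8   0.63]
0 0 1 [ 593. -100.   78.] [-0.33  0.61  0.59  1.85 -0.46  0.81  1.09]
0 0 1.4 [606. -87.  78.] [-0.33  0.62  0.57  1.83 -0.44  0.82  1.44]
0 0 -0.3 [538. -96.  78.] [-0.47  0.58  0.77  2.   -0.57  0.79 -0.09]
0 1 0 [ 549. -103.   78.] [ 0.48  0.55 -0.45  1.9   0.34  0.76  2.56]
0 1 0.5 [ 572. -107.   78.] [ 0.78  0.74 -0.89  1.83  0.71  0.93  2.78]
0 1 1 [ 593. -100.   78.] [-0.72  1.05  1.34  1.88 -1.11  1.22 -1.55]
0 1 1.4 [606. -87.  78.] [-0.74  1.06  1.33  1.85 -1.12  1.23 -1.19]
0 1 -0.3 [538. -96.  78.] [-0.16  0.49  0.35  1.98 -0.25  0.71  2.76]
59 0 0 [553. -45.  78.] [-0.52  0.58  0.7   1.97 -0.52  0.78  0.07]
59 0 0.5 [576. -48.  78.] [-0.45  0.59  0.63  1.91 -0.47  0.79  0.52]
59 0 1 [597. -41.  78.] [-0.41  0.6   0.56  1.86 -0.43  0.8   0.96]
59 0 1.4 [610. -28.  78.] [-0.4   0.61  0.53  1.83 -0.42  0.81  1.32]
59 0 -0.3 [542. -37.  78.] [-0.57  0.57  0.75  2.   -0.56  0.78 -0.21]
59 1 0 [553. -45.  78.] [-0.2   0.5   0.28  1.95 -0.2   0.72  2.92]
59 1 0.5 [576. -48.  78.] [ 0.53  0.64 -0.67  1.85  0.52  0.84  2.82]
59 1 1 [597. -41.  78.] [-0.83  1.04  1.34  1.88 -1.11  1.22 -1.65]
59 1 1.4 [610. -28.  78.] [-0.83  1.06  1.33  1.85 -1.12  1.23 -1.28]
59 1 -0.3 [542. -37.  78.] [-0.26  0.49  0.33  1.99 -0.24  0.71  2.65]
```

Run:
```python
from h import *
piv=knob0+102*ex
p,rv=lever(0,piv,z=150); robot.movep(p,rv); grip(0.34)
p,rv=lever(0,piv); robot.servo_line(p,feed=80)
s=robot.observe(); print(s['t'],s['tcp_pos'],s['contact_force'].round(1),s['grip_width'])
for a in (.25,.5,.75,1.0,1.2,1.38):
    p,rv=lever(a,piv); robot.servo_line(p,feed=45,rotation=rv)
    s=robot.observe(); print(a,s['t'],s['contact_force'].round(1),s['wrist_torque'].round(2))
snap('wrist','w2.png'); snap('side','s2.png');snap('top','t2.png')
for c in ('side','top','wrist'):
    viewer.read_camera(c)
    for n in ('clamp_handle','clamp_pivot'):
        for r in viewer.pinpoint(n,c)[:1]: print(c,n,r['confidence'],toworld(r['at'],c).round(1))
```

```text
7.6 [ 549.71267187 -103.5379878    78.40808059] [ 0.3 -0.2 -0.1] 0.34295334786078824
0.25 8.0083 [-0.7  1.5 -0.9] [-0.04  0.06 -0.03]
0.5 8.4167 [-0.  -0.7 -0.6] [-0.03  0.    0.02]
0.75 8.825 [-0.6  0.5  0.6] [-0.06  0.13 -0.  ]
1.0 9.2333 [-0.2 -1.1  0.5] [-0.08  0.07 -0.01]
1.2 9.5833 [ 0.7 -0.3 -1. ] [-0.04  0.02  0.08]
1.38 9.9167 [-0.2 -0.1 -0.2] [-0.07 -0.02  0.03]
side clamp_handle 0.48 [603.7 -95.   94.9]
side clamp_pivot 0.73 [567.9 -63.3  93.1]
top clamp_pivot 0.6 [563.1 -56.2  84.5]
wrist clamp_handle 0.55 [608.  -95.4  93.1]
wrist clamp_pivot 0.91 [566.2 -60.8  83.3]
```

View pics/w2.png

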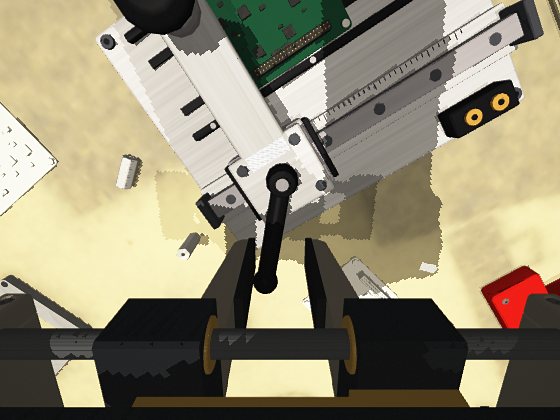

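```bash
python3 - <<'E'
from h import *
s=robot.observe(); p=s['tcp_pos'].copy(); p[2]=150
robot.servo_line(p,feed=200)
g=knob0+42*ex; rv=down(np.pi/2+YAW)
robot.movep(g+150*ez,rv); grip(0.65); robot.servo_line(g+47*ez,feed=150)
s=robot.observe(); print(s['t'],s['tcp_pos'],s['contact_force'].round(1))
grip(0.0,20); s=robot.observe(); print(s['t'],s['grip_width'],s['tcp_pos'],s['contact_force'].round(1))
snap('side','s3.png')
robot.servo_line(g+47*ez+59*ey,feed=40)
s=robot.observe(); print(s['t'],s['grip_width'],s['tcp_pos'],s['contact_force'].round(1))
snap('wrist','w3.png'); snap('side','s4.png'); snap('top','t4.png')
for n in ['knob_top','test_pad']:
    for c in ('side','top','wrist'):
        viewer.read_camera(c)
        for r in viewer.pinpoint(n,c)[:3]: print(c,n,round(r['confidence'],2),toworld(r['at'],c).round(1))
E
python3 - <<'E'
import cv2,numpy as np
a=cv2.imread('pics/s4.png')[180:300,230:370]; b=cv2.imread('pics/w3.png')
a=cv2.resize(a,None,fx=3.4,fy=3.4,interpolation=cv2.INTER_CUBIC)
cv2.imwrite('pics/s4c.png',a)
E
```

```text
12.9333 [508.69564269 -57.25895075  47.58928351] [0.9 0.  0.4]
13.4833 0.3209706932305397 [508.433115   -56.72210033  47.44616346] [-0.5  0.4  4.6]
15.1583 0.32934626966940633 [5.12076010e+02 2.35848027e-01 4.74161781e+01] [-1.7 -2.9  7.9]
side knob_top 0.47 [466.7   3.  114. ]
wrist knob_top 0.81 [469.1   2.2 109.1]
side test_pad 0.63 [720.5 -99.9   2.3]
side test_pad 0.6 [ 444.6 -273.3    0.8]
side test_pad 0.55 [470.2   4.5  16.4]
top test_pad 0.94 [ 439.9 -268.2    1.1]
top test_pad 0.78 [ 7.226e+02 -9.190e+01  4.000e-01]
top test_pad 0.45 [ 576.5 -162.5   19.8]
wrist test_pad 0.68 [470.3   2.5  17. ]
```

View pics/w3.png

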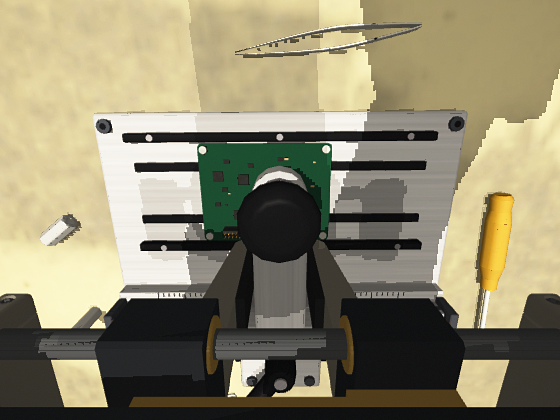

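View pics/s4c.png

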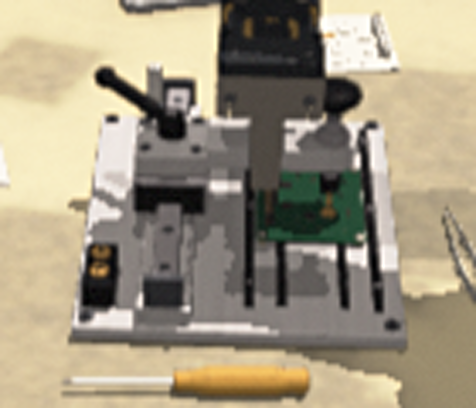

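Run:
```python
from h import *
g=knob0+42*ex
robot.servo_line(g+47*ez+60.4*ey,feed=20)
s=robot.observe(); print(s['t'],s['tcp_pos'],s['tcp_pos']@ey,s['contact_force'].round(1))
for t in (60,65,70):
  tt=np.deg2rad(t)
  X=np.array([np.cos(tt),0,-np.sin(tt)]);Y=np.array([0,1,0]);rv=R.from_matrix(np.c_[X,Y,np.cross(X,Y)]).as_rotvec()
  for x in (420,400):
    for z in (120,150): print(t,x,z,kin.ik([x,0,z],rv))
```

```text
16.1583 [512.15647101   1.53385805  47.41295426] 37.25635106692993 [-2.9 -3.2  7.3]
60 420 120 None
60 420 150 None
60 400 120 None
60 400 150 None
65 420 120 None
65 420 150 None
65 400 120 None
65 400 150 None
70 420 120 None
70 420 150 None
70 400 120 None
70 400 150 None
```

Run:
```python
from h import *
snap('side','s5.png')
for X in ([470,4,18],[470,14,18],[480,4,18],[470,4,28]): print(X,proj(X,'side').round(1),proj(X,'top').round(1))
for f in ('s0','s5'):
    im=cv2.imread('pics/'+('side0.png' if f=='s0' else 's5.png'))[205:265,295:360]
    cv2.imwrite(f'pics/{f}z.png',cv2.resize(im,None,fx=9,fy=9,interpolation=cv2.INTER_NEAREST))
```

```text
[470, 4, 18] [326.2 242.3] [283.2 253.2]
[470, 14, 18] [326.6 244.9] [279.2 253.3]
[480, 4, 18] [321.7 242.4] [283.1 249.3]
[470, 4, 28] [326.4 238.5] [283.2 253.2]
```

View pics/s0z.png

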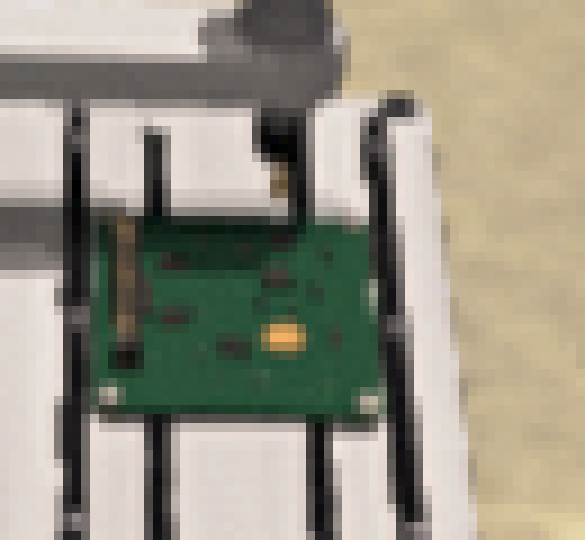

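View pics/s5z.png

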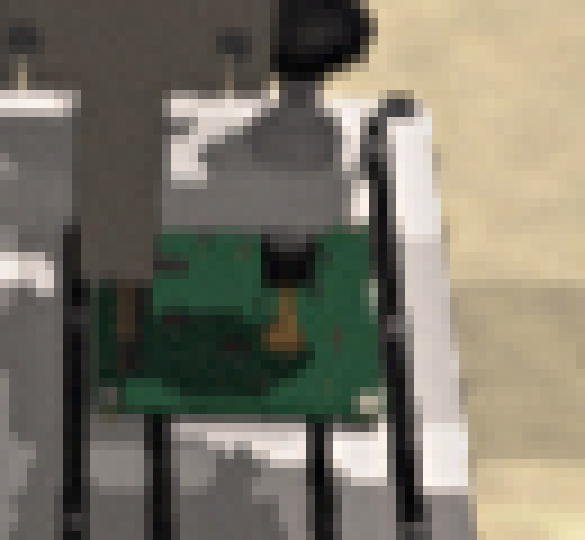

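Run:
```python
from h import *
grip(0.6); s=robot.observe(); p=s['tcp_pos'].copy(); p[2]=135; robot.servo_line(p,feed=200)
robot.movep([452,125,95],down(np.pi/2)); grip(0.0)
s=robot.observe(); print(s['t'],s['tcp_pos'])
snap('wrist','w6.png')
print(proj([470,4.6,18],'wrist'))
for n in ('test_pad','probe_tip','knob_top'):
    for r in viewer.pinpoint(n,'wrist')[:2]: print(n,round(r['confidence'],2),toworld(r['at'],'wrist').round(1))
im=cv2.imread('pics/w6.png')
u,v=proj([470,4.6,18],'wrist').astype(int); print(u,v)
c=im[v-35:v+35,u-40:u+40]; cv2.imwrite('pics/w6c.png',cv2.resize(c,None,fx=8,fy=8,interpolation=cv2.INTER_NEAREST))
```

```text
18.8583 [451.98925781 125.06962118  95.0142301 ]
[145.27342891 231.92684297]
test_pad 0.82 [468.8   3.3  20.8]
test_pad 0.73 [472.3  -1.6  21.3]
probe_tip 0.45 [470.    2.1  21.6]
knob_top 0.63 [467.6   6.1 114.5]
145 231
```

View pics/w6.png

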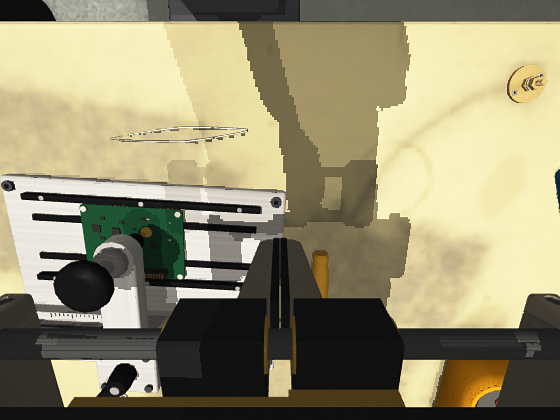

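View pics/w6c.png

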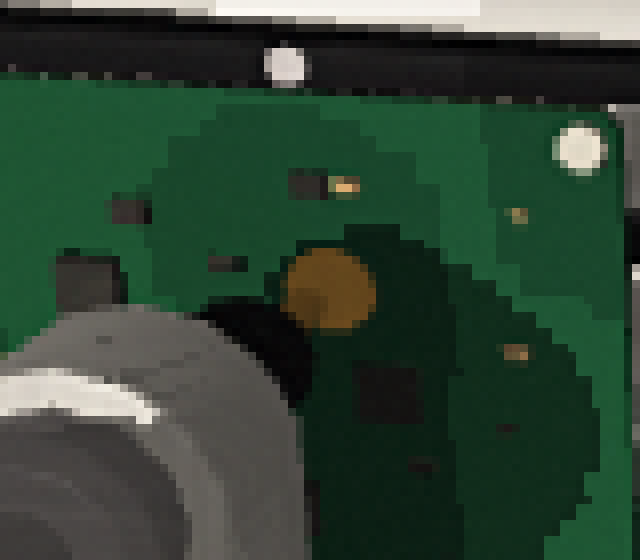

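Run:
```python
from h import *
P=unproj((146.5,232.3),18); print(P,P@ey,P@ex)
o=np.array([105,196])
z=lambda X:((proj(X,'wrist')-o+0.0)*8).round(0)
print('pad',z(P))
for d in (-4,-2,0,2): 
    T=P+d*ey; T[2]=23; U=T.copy();U[2]=28; print(d,z(T),z(U))
im=cv2.imread('pics/w6.png')[224:242,136:156]
cl=np.clip(im.astype(float)*1.8,0,255).astype(np.uint8)
cv2.imwrite('pics/w6d.png',cv2.resize(cl,None,fx=28,fy=28,interpolation=cv2.INTER_NEAREST))
```

```text
[470.35454527   5.6399988   18.        ] 38.43653453170858 468.81535880731565
pad [332. 290.]
-4 [276. 306.] [255. 324.]
-2 [294. 307.] [274. 325.]
0 [313. 308.] [292. 326.]
2 [331. 309.] [311. 327.]
```

View pics/w6d.png

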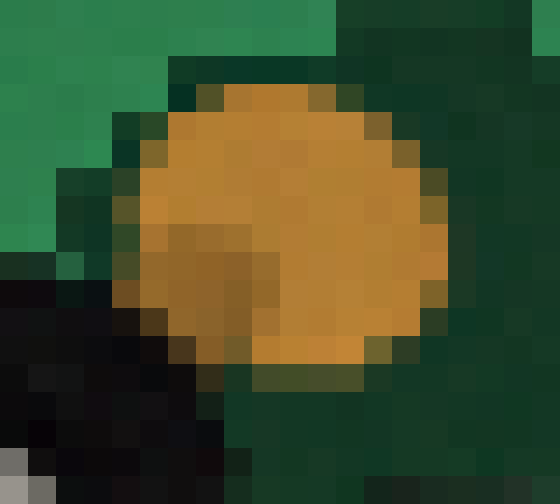

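Run:
```python
from h import *
piv=knob0+102*ex+58.8*ey
s=robot.observe(); p=s['tcp_pos'].copy(); p[2]=150; robot.servo_line(p,feed=250)
p,rv=lever(1.25,piv,z=150); robot.movep(p,rv); grip(0.36)
p,rv=lever(1.25,piv); robot.servo_line(p,feed=80)
s=robot.observe(); print(s['t'],s['contact_force'].round(1))
for a in (1.0,.75,.5,.25,0.0,-.1,-.16,-.22):
    p,rv=lever(a,piv); robot.servo_line(p,feed=45,rotation=rv)
    s=robot.observe(); d=(s['tcp_pos']-piv); print(a,round(np.arctan2(d[1],d[0])-A0,3),s['t'],s['contact_force'].round(1),s['wrist_torque'].round(2))
snap('wrist','w7.png')
for c in ('side','wrist'):
    viewer.read_camera(c)
    for n in ('clamp_handle','clamp_pivot'):
        for r in viewer.pinpoint(n,c)[:1]: print(c,n,r['confidence'],toworld(r['at'],c).round(1))
```

```text
22.0 [ 0.3  0.3 -0.2]
1.0 1.01 22.4083 [-0.5 -0.  -0.1] [-0.03 -0.02  0.01]
0.75 0.76 22.8167 [ 1.6  0.7 -0.1] [-0.1  -0.04  0.04]
0.5 0.504 23.225 [ 0.   0.2 -1.1] [-0.   -0.05  0.01]
0.25 0.253 23.6333 [0.6 0.4 0.4] [-0.05 -0.08  0.02]
0.0 0.01 24.0417 [1.8 0.3 1.3] [-0.11 -0.3  -0.02]
-0.1 -0.087 24.2917 [ 2.6 -0.8  0.7] [-0.15 -0.5   0.06]
-0.16 -0.146 24.5417 [ 3.2 -0.6  0.2] [-0.27 -0.68  0.  ]
-0.22 -0.181 24.7917 [ 7.3 -1.3 -1. ] [-0.45 -1.36  0.07]
side clamp_handle 0.56 [550.9 -48.8  94.1]
side clamp_pivot 0.71 [568.9  -3.7  90.9]
wrist clamp_handle 0.64 [553.9 -46.4  91.6]
wrist clamp_pivot 0.61 [572.3  -6.4  84.2]
```

View pics/w7.png

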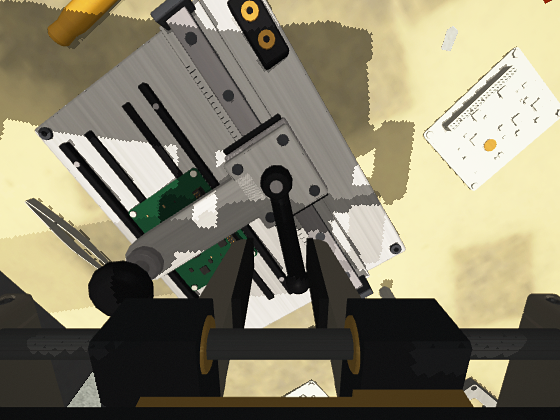

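Run:
```python
from h import *
piv=knob0+102*ex+58.8*ey
for a in (-.28,-.34,-.40,-.46):
    p,rv=lever(a,piv); robot.servo_line(p,feed=30,rotation=rv)
    s=robot.observe(); d=(s['tcp_pos']-piv); print(a,round(np.arctan2(d[1],d[0])-A0,3),s['t'],s['contact_force'].round(1),s['wrist_torque'].round(2))
    if np.linalg.norm(s['contact_force'])>18: break
robot.hold(0.3);s=robot.observe();print(s['contact_force'].round(1))
snap('wrist','w8.png')
for c in ('side','wrist'):
    viewer.read_camera(c)
    for n in ('clamp_handle','clamp_pivot'):
        for r in viewer.pinpoint(n,c)[:1]: print(c,n,r['confidence'],toworld(r['at'],c).round(1))
```

```text
-0.28 -0.181 25.3917 [12.7 -3.8 -7.2] [-0.84 -2.72  0.21]
-0.34 -0.182 25.6417 [ 17.9  -5.4 -10.5] [-1.25 -4.04  0.34]
[ 18.9  -6.6 -10.6]
side clamp_handle 0.55 [552.  -48.1  93.9]
side clamp_pivot 0.85 [570.1  -1.1  95.1]
wrist clamp_handle 0.57 [552.3 -46.6  88.8]
wrist clamp_pivot 0.58 [572.1  -5.9  84.8]
```

View pics/w8.png

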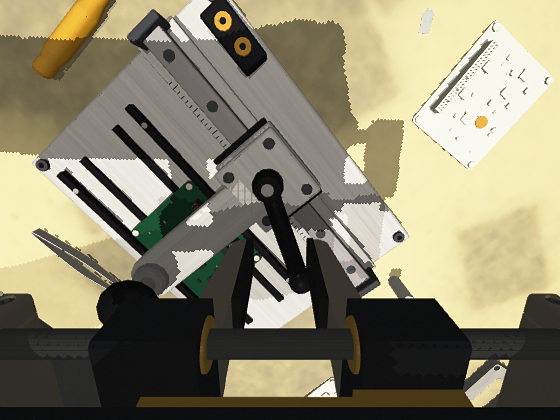

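Run:
```python
from h import *
piv=knob0+102*ex+58.8*ey
p,rv=lever(-0.02,piv); robot.servo_line(p,feed=60,rotation=rv)
s=robot.observe(); print(s['t'],s['tcp_pos'],s['contact_force'].round(1))
p[2]=150; robot.servo_line(p,feed=200)
k=knob0+58.5*ey
robot.movep(k+135*ez,down(np.pi/2+YAW)); grip(0.0,20)
snap('side','s9.png'); print(toworld(viewer.pinpoint('knob_top','side')[0]['at'],'side'))
for z in (118,115,113.5,112.5,111.5,110.5,109.5,108.5):
    robot.servo_line(k+z*ez,feed=30); s=robot.observe(); print(z,s['t'].__round__(2),s['tcp_pos'].round(2),s['contact_force'].round(1),s['wrist_torque'].round(2))
    if s['contact_force'][2]>3: break
```

```text
26.7583 [551.39882796 -44.3730504   77.56095135] [-0.7  0.8 -0.6]
[467.41704299   4.33618252 109.01021522]
118 30.1 [470.3    4.15 117.95] [-0.8 -0.6  0.3] [ 0.06 -0.01 -0.02]
115 30.35 [470.21   4.17 114.92] [-0.6  0.7 -0.9] [0.05 0.02 0.04]
113.5 30.6 [470.27   4.15 113.47] [ 0.8  0.7 -0.5] [ 0.03 -0.06  0.05]
112.5 30.85 [470.44   4.17 112.6 ] [ 0.2 -0.   1.2] [ 0.02  0.03 -0.02]
111.5 31.1 [470.48   4.15 111.67] [-0.3  0.6  2.3] [-0.03  0.15  0.02]
110.5 31.35 [470.43   4.17 110.57] [0.4 0.1 2.9] [ 0.05  0.13 -0.02]
109.5 31.6 [470.46   4.17 109.56] [-0.2  0.3  4.6] [ 0.02  0.04 -0.01]
```

Run:
```python
from h import *
s=robot.observe(); print(s['t'],s['contact_force'])
snap('side','s10.png')
k=knob0+58.5*ey
for z in (108.5,107.5,106.5,105.5):
    robot.servo_line(k+z*ez,feed=20); robot.hold(0.1); s=robot.observe(); print(z,s['t'].__round__(2),s['tcp_pos'].round(2),s['contact_force'].round(1),s['wrist_torque'].round(2))
snap('side','s11.png')
ims=[cv2.resize(cv2.imread(f'pics/{f}.png')[185:255,290:360],None,fx=3.7,fy=3.7*1.6,interpolation=cv2.INTER_CUBIC) for f in ('s9','s10','s11')]
cv2.imwrite('pics/cmp.png',np.hstack(ims))
```

```text
31.6 [-0.23361652  0.30297887  4.59901772]
108.5 32.0 [470.44   4.17 108.6 ] [-0.4 -0.9  6.1] [ 0.    0.02 -0.02]
107.5 32.35 [470.47   4.18 107.65] [ 0.1 -0.1  5.7] [-0.02  0.03  0.03]
106.5 32.7 [470.49   4.17 106.83] [-0.7  0.2  8.6] [-0.05  0.21  0.03]
105.5 33.05 [470.46   4.18 105.9 ] [-1.3 -0.2  9.2] [0.03 0.31 0.03]
```

View pics/cmp.png

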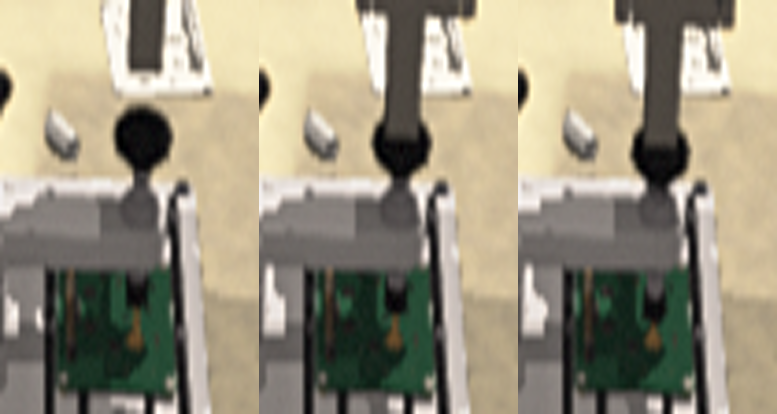

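Run:
```python
from h import *
k=knob0+58.5*ey
z=104.0
for i in range(6):
    robot.servo_line(k+z*ez,feed=20); robot.hold(0.3); s=robot.observe(); print(z,s['t'].__round__(2),s['tcp_pos'].round(2),s['contact_force'].round(1),s['wrist_torque'].round(2))
    e=s['tcp_pos'][2]-103.0
    if abs(e)<0.12: break
    z-=min(e,1.0)
robot.hold(0.5)
F=[];Z=[]
for i in range(8): robot.hold(0.05); s=robot.observe(); F.append(s['contact_force'][2]);Z.append(s['tcp_pos'][2])
print(np.mean(F),np.mean(Z),s['t'])
snap('side','s12.png'); snap('wrist','w12.png'); snap('top','t12.png')
for n in ('knob_top','probe_tip','test_pad','clamp_handle','clamp_pivot'):
    for r in viewer.pinpoint(n,'side')[:2]: print(n,round(r['confidence'],2),toworld(r['at'],'side').round(1))
im=cv2.imread('pics/s12.png')[175:265,260:370]; cv2.imwrite('pics/s12c.png',cv2.resize(im,None,fx=6,fy=6,interpolation=cv2.INTER_CUBIC))
```

```text
104.0 33.65 [470.5    4.16 104.56] [-1.7 -0.5  9.9] [-0.03  0.43 -0.01]
103.0 34.2 [470.49   4.15 103.64] [-2.8  0.  11.3] [ 0.    0.45 -0.03]
102.36246706075704 34.75 [470.5    4.15 103.05] [-1.5  0.4 12. ] [-0.02  0.53 -0.02]
11.578239331942672 103.05985825555118 35.65
knob_top 0.65 [ 5.278e+02 -5.000e-01 -7.000e-01]
knob_top 0.58 [466.2   7.9 103.8]
test_pad 0.89 [469.6   0.9  19.8]
test_pad 0.72 [ 441.4 -272.7    2.5]
clamp_handle 0.74 [552.5 -49.2  95.2]
clamp_pivot 0.86 [571.6  -4.4  93.9]
```

View pics/s12c.png

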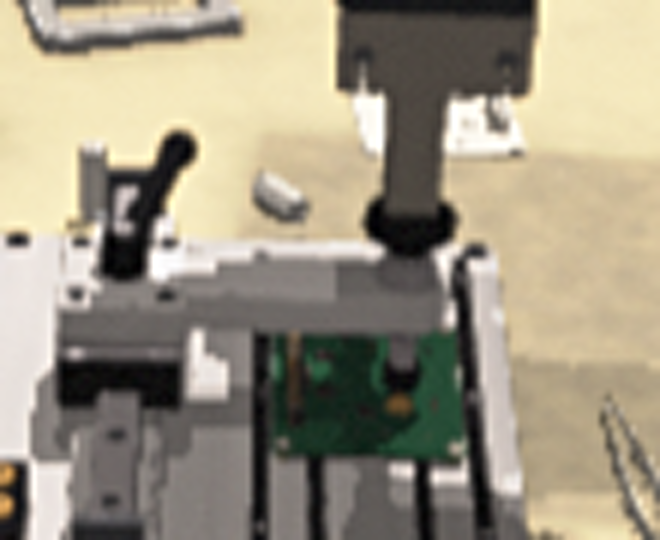

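View pics/w12.png

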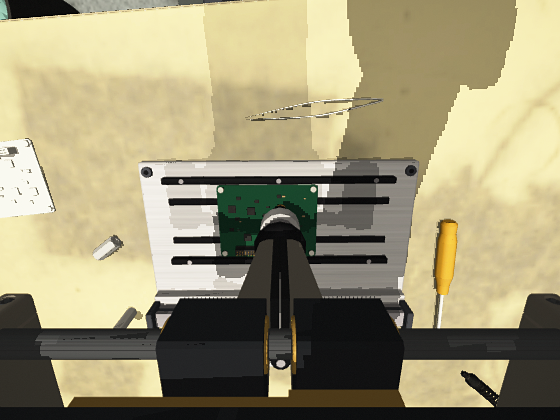

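Run:
```python
from h import *
s=robot.observe(); print(s['t'],s['tcp_pos'],s['contact_force'])
robot.job_done()
```

```text
36.05 [470.5269942    4.15738446 103.06798946] [-1.93661963 -0.49507994 11.78580898]
the job is handed in; nothing more can be done
```

I unlocked the clamp lever to about 1.27 rad and pinched the arm to slide the carriage about 58 mm. Then I turned the lever back to its hard stop. Only after that did I press the palm knob, and I handed in at 36 s while holding it down.

**Last checks**
- **Press depth:** the tool tip was at z = 103.07 mm against 112 mm for the knob at rest, so about 9 mm. The push was about 11.8 N, close to the expected 12 N. The dark ring was too small to see in the side picture, so the depth rests on height and force.
- **Force at first contact:** it rose gradually from about 1 N instead of starting at 4 N. Deeper in, it agreed with the expected force.
- **Lock:** the lever did not move further under about 20 N.
- **Probe over the pad:** the wrist view taken before locking put the probe about 1 mm to the right of the pad's centre. The side picture after pressing shows the probe on the pad, but it only resolves about 4 mm per pixel along the rail.
- **Other things:** the wrist forces I read stayed at about 23 N or less. The board, tweezers, screwdriver and coupling nut looked unmoved in the last pictures. I did not measure any of them again, and the stand-off was only partly in view.

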